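# Flip the hex key and nip up the record stop's cap screw

## Robot

A 6-joint arm with a two-finger parallel gripper is mounted at the origin on the work surface. World frame = base frame: x ahead of the robot, y to its left, z up, the work surface at z = 0. Lengths are in m, angles in rad, forces in N, time in s.
With the tool pointing down it reaches from about 0.425 to 0.925 m from the base axis. Payload 12.5 kg.
Tool frame: the origin (TCP) lies on the centre line of the jaws, within the pads' length; the fingertips stand 19 mm ahead of it and the grasp point (between the pads) is the TCP; z points along the fingers, y is the line along which they close (so a half turn about z gives the same grasp; the last joint's range is limited). The gripper opens to 85 mm and grips with 20 to 120 N. Pads are 22 mm wide; open, the fingers measure 114 mm over their backs; the gripper's body (76 mm by 85 mm) begins 54 mm behind the grasp point. The pads swing forward as they close: fully open they stand 13 mm farther back than shut.
Start: joints at [1.124, 0.491, 1.559, -0, 1.092, -0.106], TCP at [0.209, 0.589, 0.25] pointing down, gripper open.
Joint ranges: [-3.1, 3.1], [-0.84, 2.19], [0.05, 2.79], [-1.13, 4.28], [0.06, 2.93], [-2.69, 2.69]. Speed limits (rad/s): [2.22, 2.22, 2.79, 3.14, 3.14, 3.14].

## Interface

Orientations are given as [roll, pitch, yaw] about the fixed x, y, z axes, in that order (R = Rz(yaw) Ry(pitch) Rx(roll)).
In Python, from rig import monitor, eyes, robot gives the robot as it stands. The module is installed in compiled form; this text tells all that it offers.
- The arm moves only by the shell command python3 -m pendant 'ROWS' [FORCE]. ROWS is JSON, a list that holds one entry, the list of rows, each a list of 7 numbers: the opening, from 0 (shut) to 1 (fully open), then the shift along the tool's x, y, z in m, then the turn, a rotation vector about the tool's x, y, z in degrees. A call has 1 to 8 rows; each row shifts and turns the commanded pose from where the row before left it, along the tool's axes as they then stand; what a row does not reach is not made up. A row lasts 1/12 s, in which the tool goes at most 41.7 mm and 7.16 degrees, less where a joint would pass 70% of its speed; a pose out of reach is approached as far as the arm can. A call is refused whole if a number of a shift passes 0.0417 or a number of a turn 7.16, either way. A call with a gripper value outside its range is refused whole. The fingers move at their own pace and stop on an object; FORCE is the grip in N (left out, the last holds). Time passes only in rows, so rows that do not move let the fingers close. It gives the time, the measured TCP pose, the force, the opening and the grip force at its end, in the units of the state.
- monitor.observe(): the state, without advancing time (a new reading comes with each control period).
- eyes.read_camera(name): name is "scene" or "top"; returns the picture (400x640x3 uint8, red, green, blue); there is no depth.
- eyes.calibration(name): a dict with "vfov" (degrees; the focal length in pixels is half the picture's height over the tangent of half this angle, whatever the lens; pixels are square), "cx", "cy" (the principal point, pixels), "dist" ([k1, k2, p1, p2, k3] as OpenCV has them; the pictures are not rectified), "rvec" (rotation vector, rad) and "tvec" (3), from world to camera coordinates, as OpenCV has them. Camera axes: x right, y down, z forward; pixel columns grow to the right and rows downward; lengths in m; the calibration is good to about 2 mm. A picture is of the moment at which its call begins. calibration takes no time and is no camera call.
- robot.hand_in(): hands the job in; it is judged then, once.
The state is a dict: "clock": time; "q": joint angles; "dq": joint speeds; "joint_torque": joint torques, N m; "ee_pos": TCP position; "ee_rot": TCP orientation; "ft_force": force on the tool from outside, world axes, zero at the start; "torque": the same for the moment, N m; "width": finger opening in m; "grasp_force": force on a finger pad.
Only numpy, scipy, OpenCV 4.12 (cv2) and the standard library are available. Lean on these libraries where they do the work, as an engineer would, in place of code of your own. Each camera call takes 0.05 s, during which the arm holds its last target. There are 200 camera calls.

## Task

The upper cap screw of the record stop has been spun in with the hex key, whose long arm is still in its socket, and is now too stiff for that. Draw the key out, flip it round so that its short arm goes fully home in the same socket and the long arm lies out to the side as a lever, then press the long arm down near its end, clockwise, until the screw comes up fully tight, without forcing it beyond that. Let go and leave the key in the screw for the next nip-up; do not disturb the other things on the shelf.

Things in the scene. Friction and masses are not known exactly. Their poses are not given: they have to be found in the camera images.
- stop: record stop, fixed to the shelf: sleeper post 100 x 100 x 185 mm tall with a steel angle bracket 60 wide x 8 mm thick on its +x face and a foot 85 mm long along +x. Origin: centre of the post's underside, z up. Two cap screws on the +x face, one above the other on the centre line; the upper one (160 mm up) is the job. A row of 7-inch records 180 mm high stands against its -x face.
- socket (a point): centre of the mouth of the upper screw's hexagon socket, 76 mm along +x and 160 mm up in the stop's frame, axes as the stop's: +x points straight out of the socket. Head 24 mm across, standing 18 mm off the bracket; socket 14.4 mm across flats, 16 mm deep, closed at the bottom.
- screw (a joint): turn of the upper screw, rad; grows clockwise as seen facing the head (tightening: a lever on the socket's +y side goes down). Starts between -0.05 and 0.05, fully tight at 0.40, where it comes up against a firm, slightly springy end. At 0 the socket's hexagon has corners straight up and down, flats to the sides. Stiff: 0.5 to 0.65 N m to turn, much more once tight, and it stays where it is left.
- key: loose L-shaped hex key, dark steel, 14 mm across flats, about 310 g, ends bevelled 1.5 mm. Origin: where the arms' centre lines meet in the bend; +x runs along the long arm (180 mm to its tip), +y along the short arm (55 mm to its tip); flats face sideways in the plane of the L. Starts with the long arm about 15 mm in the socket, sagging some 7 degrees, short arm level on the stop's -y side.
- short_tip (a point): centre of the short arm's end face, 55 mm from the bend along the key's +y. Fully home it is about 15 mm inside the socket's mouth; the hexagon has about 0.05 rad of turning play each way and winds up some 0.2 rad under load.
- long_tip (a point): centre of the long arm's end face, 180 mm from the bend along the key's +x
- cloche: glass dome on a round wooden base 124 mm across, 168 mm tall in all; origin under its centre
- armrest: chrome tonearm rest, a post 70 mm tall on a round foot 42 mm across; origin under its centre
Mind the look-alikes: they are no part of the job. What is meant by the key is not purple or red, and is the larger of those in its own colour.

How it is judged:
By the outcome, as a careful person would: the job done as asked, in the order asked, and still so for the second after the job is handed in, with the robot touching nothing.
It also fails if it takes over 64 s, if anything falls off the work surface, if the arm or the gripper's body presses on something with over 40 N, if the wrist force passes 120 N, or if a joint passes its speed limit or range.

## Working session

There is one attempt and no reset: what is moved stays moved. The work goes in short steps, Python scripts to look and compute and a shell command to move; the robot and the scene stay as the last step left them, time stands still between calls to the robot, and variables do not carry over. Pictures are saved under pics/ and viewed, at most 11 in all, crops included, and the job is handed in when it is done.

```bash
mkdir -p pics; python3 - <<'E'
from rig import monitor, eyes, robot
import cv2
for n in("scene","top"):
    im=eyes.read_camera(n); cv2.imwrite(f"pics/{n}0.png",im[:,:,::-1]); print(n,eyes.calibration(n))
print(monitor.observe())
E
```

```text
scene {'vfov': 52.7627277730314, 'cx': 322.1468495960311, 'cy': 203.2515891162247, 'dist': array([0.03605708, 0.        , 0.        , 0.        , 0.        ]), 'rvec': array([ 1.47454257,  2.32280555, -0.66510371]), 'tvec': array([ 0.24207638, -0.41439106,  1.51453499])}
top {'vfov': 44.49498054995608, 'cx': 314.80498142268334, 'cy': 196.77536411747207, 'dist': array([-0.00415418,  0.        ,  0.        ,  0.        ,  0.        ]), 'rvec': array([ 2.12437073, -2.17631382,  0.16337703]), 'tvec': array([0.01877573, 0.62943938, 1.56835317])}
{'clock': 0.1, 'q': array([ 1.12439065e+00,  4.91505902e-01,  1.55937376e+00,  7.29057100e-06,
        1.09168170e+00, -1.05576259e-01]), 'dq': array([-2.63229510e-04, -1.91115973e-03, -1.67970037e-04, -9.69542600e-04,
       -1.46167738e-05,  3.01649348e-04]), 'joint_torque': array([ 3.06374037e-03, -6.19452453e+01, -2.62030327e+01, -9.06392870e-05,
        2.92672135e-03, -3.97796271e-06]), 'ee_pos': array([0.20880834, 0.58890938, 0.24978713]), 'ee_rot': array([-3.14063002e+00, -1.08513428e-04,  2.80075982e+00]), 'ft_force': array([ 0.70070683, -0.03398851, -0.54502511]), 'torque': array([-0.03964056,  0.03086111, -0.01067497]), 'grasp_force': 0.0, 'width': 0.08542107858606846}
```

View pics/scene0.png

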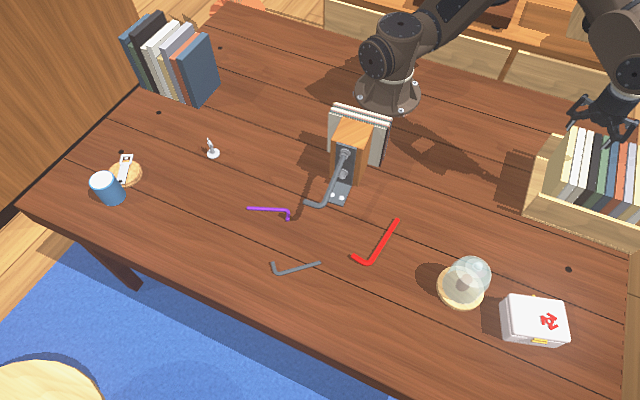

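View pics/top0.png

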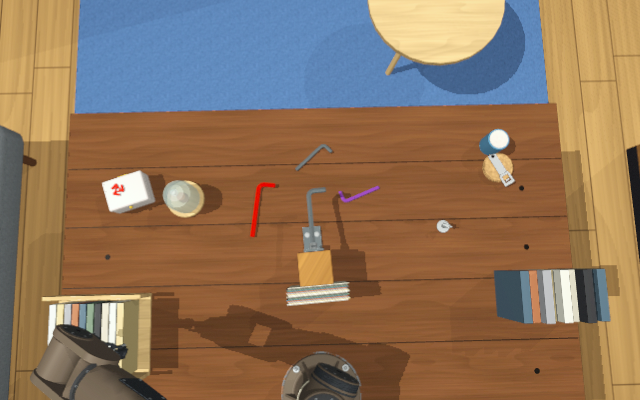

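The scene view shows the post at (350,150) with the key running to its bend near (325,205). In the top view the post top is at (315,268) and the key's bend is at (311,190). The red, purple and smaller grey keys are look-alikes. I'll zoom in on both views.

```bash
python3 - <<'E'
import cv2,numpy as np
a=cv2.imread("pics/scene0.png")[95:225,280:410]; b=cv2.imread("pics/top0.png")[180:310,260:390]
o=np.hstack([cv2.resize(a,(400,400),interpolation=cv2.INTER_CUBIC),cv2.resize(b,(400,400),interpolation=cv2.INTER_CUBIC)])
cv2.imwrite("pics/crop0.png",o)
E
```

```text
(no output)
```

View pics/crop0.png

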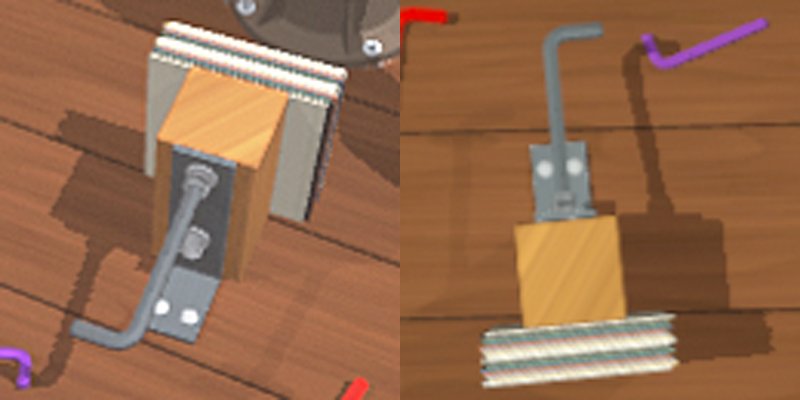

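```bash
cat > h.py <<'E'
import cv2,numpy as np
from rig import monitor,eyes,robot
from scipy.spatial.transform import Rotation as Ro
def cam(n):
    c=eyes.calibration(n); f=200/np.tan(np.radians(c["vfov"]/2))
    return np.array([[f,0,c["cx"]],[0,f,c["cy"]],[0,0,1]]),c["dist"],c["rvec"],c["tvec"]
def ray(n,uv):
    K,d,r,t=cam(n); p=cv2.undistortPoints(np.array([[uv]],float),K,d)[0,0]
    R=cv2.Rodrigues(r)[0]; v=R.T@np.array([*p,1]); return -R.T@t, v/np.linalg.norm(v)
def onz(n,uv,z):
    o,v=ray(n,uv); return o+v*(z-o[2])/v[2]
def tri(us,ut):
    a,u=ray("scene",us); b,v=ray("top",ut)
    s=np.linalg.lstsq(np.c_[u,-v],b-a,rcond=None)[0]; p,q=a+u*s[0],b+v*s[1]
    return (p+q)/2,np.linalg.norm(p-q)
def proj(n,P):
    K,d,r,t=cam(n); return cv2.projectPoints(np.array(P,float).reshape(-1,3),r,t,K,d)[0].reshape(-1,2)
E
python3 - <<'E'
from h import *
np.set_printoptions(precision=4,suppress=True)
S=lambda x,y:(280+(x+.5)/400*130-.5,95+(y+.5)/400*130-.5)
T=lambda x,y:(260+(x-399.5)/400*130-.5,180+(y+.5)/400*130-.5)
im=cv2.imread("pics/top0.png"); hsv=cv2.cvtColor(im,cv2.COLOR_BGR2HSV)
print(hsv[268,315],hsv[268,350])
m=cv2.inRange(hsv,(10,120,185),(25,255,255)); m[:240]=0;m[300:]=0;m[:,:285]=0;m[:,345:]=0
m=cv2.morphologyEx(m,cv2.MORPH_CLOSE,np.ones((3,3)))
c=max(cv2.findContours(m,0,2)[0],key=cv2.contourArea)
box=cv2.boxPoints(cv2.minAreaRect(c)); print(box)
W=np.array([onz("top",b,.185) for b in box]); print(W,[np.linalg.norm(W[i]-W[i-1]) for i in range(4)],W.mean(0))
e=[W[i]-W[i-1] for i in range(4)]; print([np.degrees(np.arctan2(v[1],v[0])) for v in e])
for nm,a,b in [("c1",(195,68),(524,327)),("c2",(287,95),(626,318)),("c3",(252,167),(617,217)),("c4",(159,138),(515,225)),("bend",(130,337),(552,38)),("stip",(74,328),(602,30)),("headtop",(200,180),(565,200))]:
    print(nm,*tri(S(*a),T(*b)))
E
```

```text
[ 17 159 208] [ 12 163 111]
[[296.6147 252.7623]
 [329.5246 249.7705]
 [332.5492 283.041 ]
 [299.6393 286.0328]]
[[ 0.4433  0.0629  0.185 ]
 [ 0.4497 -0.0348  0.185 ]
 [ 0.3523 -0.0409  0.185 ]
 [ 0.346   0.0559  0.185 ]] [np.float64(0.09748531737149724), np.float64(0.09793523664293771), np.float64(0.0976078061286027), np.float64(0.09700633422128196)] [0.3978 0.0108 0.185 ]
[np.float64(4.114799044519952), np.float64(-86.23160538978783), np.float64(-176.43095014801915), np.float64(93.69534448556398)]
c1 [0.3639 0.0138 0.2133] 0.08755256426266811
c2 [0.3417 0.0043 0.1667] 0.09727216054827954
c3 [0.4387 0.0087 0.1655] 0.09451006128199975
c4 [0.4595 0.0203 0.2172] 0.08797983141405515
bend [0.6315 0.0232 0.1366] 0.0025694252924585432
stip [ 0.6397 -0.0278  0.1286] 0.0028931099046011054
headtop [0.4661 0.0154 0.1656] 0.005181144855642083
```

```bash
cat >> h.py <<'E'
np.set_printoptions(precision=4,suppress=True)
def to(p,R):
    "shift in current tool axes, then rotvec deg"
    s=monitor.observe(); A=Ro.from_euler('xyz',s['ee_rot'])
    print("shift mm",1e3*A.inv().apply(np.array(p)-s['ee_pos']),"rot deg",np.degrees((A.inv()*R).as_rotvec()))
def RT(x,z):
    x=np.array(x,float);x/=np.linalg.norm(x);z=np.array(z,float);z-=x*(z@x);z/=np.linalg.norm(z)
    return Ro.from_matrix(np.c_[x,np.cross(z,x),z])
E
python3 -m pendant '[[[1,-0.031,-0.025,0,0,0,0],[1,-0.031,-0.025,0,0,0,0],[1,-0.031,-0.025,0,0,0,0],[1,-0.031,-0.025,0,0,0,0],[1,-0.031,-0.025,0,0,0,0],[1,-0.031,-0.025,0,0,0,0],[1,-0.031,-0.025,0,0,0,0],[1,-0.031,-0.025,0,0,0,0]]]' 120
python3 -m pendant '[[[1,-0.031,-0.025,0,0,0,0],[1,-0.031,-0.025,0,0,0,0],[1,-0.031,-0.025,0,0,0,0],[1,-0.031,-0.025,0,0,0,0],[1,-0.031,-0.025,0,0,0,0],[1,-0.031,-0.025,0,0,0,0],[1,-0.031,-0.025,0,0,0,0],[1,-0.028,-0.02,0,0,0,0]]]'
python3 -m pendant '[[[1,0,0,0,0,0,-7],[1,0,0,0,0,0,-7],[1,0,0,0,0,0,-7],[1,0,0,0,0,0,-2],[1,0,0,0,0,0,0]]]'
python3 - <<'E'
from h import *
sock=np.array([.4736,.0163,.16]); bend=np.array([.6315,.0232,.137])
d=sock-bend; print(np.degrees(np.arctan2(d[1],d[0])),np.degrees(np.arctan2(d[2],np.hypot(*d[:2]))),np.linalg.norm(d))
d/=np.linalg.norm(d); g=bend+.066*d; R=RT(d,[0,0,-1]); print("g",g)
to(g,R)
print(monitor.observe()['q'])
S=lambda x,y:(280+(x+.5)/400*130-.5,95+(y+.5)/400*130-.5)
T=lambda x,y:(260+(x-399.5)/400*130-.5,180+(y+.5)/400*130-.5)
for a,b in [((195,68),(626,318)),((287,95),(524,327)),((252,167),(515,225)),((159,138),(617,217)),((155,278),(556,120))]:print(*tri(S(*a),T(*b)))
E
```

```text
clock: 0.77
ee_pos: [0.3763, 0.3159, 0.2502]
ee_rot: [-3.142, -0.0, 2.801]
ft_force: [-0.5, 0.2, 0.9]
width: 0.085
grasp_force: 0.0
clock: 1.43
ee_pos: [0.5422, 0.0496, 0.2501]
ee_rot: [-3.141, -0.0, 2.8]
ft_force: [-0.6, 0.9, 0.7]
width: 0.0857
grasp_force: 0.0
clock: 1.85
ee_pos: [0.5414, 0.0519, 0.25]
ee_rot: [3.141, -0.001, -3.08]
ft_force: [0.6, -0.3, -0.0]
width: 0.0857
grasp_force: 0.0
-177.4978497540653 8.279730034782567 0.1597154344451405
g [0.5663 0.0203 0.1465]
shift mm [-22.9192 -33.0119 103.4914] rot deg [-0.0682  8.2442  1.0494]
[-0.026   0.3765  1.7585  0.0001  1.0073 -1.6589]
[ 0.3513 -0.0403  0.1793] 0.0052952438360646704
[0.3461 0.0553 0.1804] 0.00039035149334531733
[0.4436 0.0604 0.1824] 0.0027568847353909736
[ 0.4478 -0.0346  0.1801] 0.004852972200972646
[0.5514 0.0166 0.1183] 0.006864605737565283
```

```bash
python3 -m pendant '[[[1,-0.0115,-0.0165,0,0,4.1,0.5],[1,-0.012,-0.0165,0,0,4.1,0.5],[1,0,0,0,0,0,0],[1,0,0,0,0,0,0]]]'
python3 - <<'E'
from h import *
cv2.imwrite("pics/t1.png",eyes.read_camera("top")[:,:,::-1]); cv2.imwrite("pics/s1.png",eyes.read_camera("scene")[:,:,::-1])
sock=np.array([.4736,.0163,.16]); bend=np.array([.6315,.0232,.137])
d=sock-bend;d/=np.linalg.norm(d); g=bend+.066*d; R=RT(d,[0,0,-1])
to(g,R)
a=cv2.imread("pics/s1.png")[95:225,280:410]; b=cv2.imread("pics/t1.png")[150:280,250:380]
cv2.imwrite("pics/c1.png",np.hstack([cv2.resize(a,(400,400),interpolation=2),cv2.resize(b,(400,400),interpolation=2)]))
E
```

```text
clock: 2.18
ee_pos: [0.5673, 0.0199, 0.2486]
ee_rot: [-3.14, -0.144, -3.101]
ft_force: [0.6, 0.5, 0.2]
width: 0.0851
grasp_force: 0.0
shift mm [-14.561   -0.2046 101.5636] rot deg [-0.0504  0.0717 -0.0821]
```

View pics/c1.png

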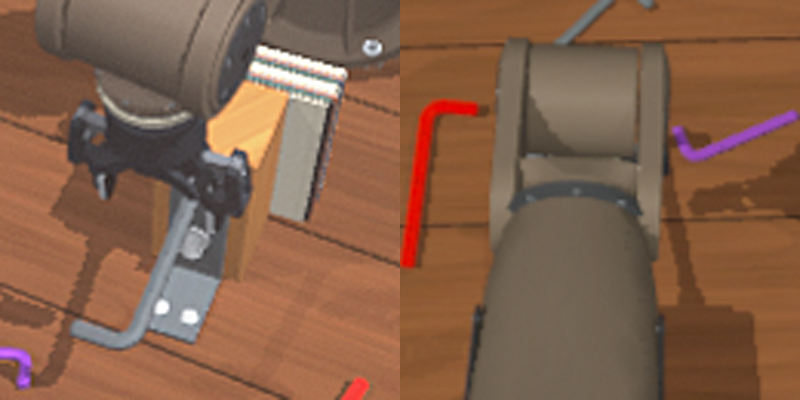

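The scene view shows the open fingers straddling the key's long arm, with finger tips at crop (100,190) and (238,205). The top view is blocked by the wrist. I'll descend and grip.

```bash
python3 -m pendant '[[[1,-0.0146,0,0.01,0,0,0],[1,0,0,0.03,0,0,0],[1,0,0,0.03,0,0,0],[1,0,0,0.02,0,0,0],[1,0,0,0.01,0,0,0],[1,0,0,0,0,0,0]]]'
python3 - <<'E'
from h import *
cv2.imwrite("pics/s2.png",cv2.resize(eyes.read_camera("scene")[95:225,280:410,::-1],(500,500),interpolation=2))
E
```

```text
clock: 2.78
ee_pos: [0.5657, 0.0208, 0.147]
ee_rot: [-3.141, -0.146, -3.098]
ft_force: [0.2, 0.2, 0.7]
width: 0.0856
grasp_force: 0.0
```

View pics/s2.png

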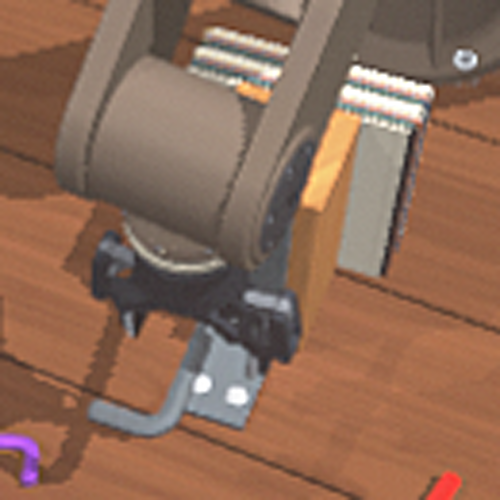

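The fingers straddle the arm, with the bend visible at (165,425). Closing now.

```bash
python3 -m pendant '[[[0,0,0,0,0,0,0],[0,0,0,0,0,0,0],[0,0,0,0,0,0,0],[0,0,0,0,0,0,0],[0,0,0,0,0,0,0],[0,0,0,0,0,0,0],[0,0,0,0,0,0,0],[0,0,0,0,0,0,0]]]' 120
```

```text
clock: 3.5
ee_pos: [0.5671, 0.0202, 0.1485]
ee_rot: [-3.14, -0.143, -3.099]
ft_force: [0.6, 0.3, 1.4]
width: 0.0109
grasp_force: 117.3
```

```bash
python3 -m pendant '[[[0,-0.004,0,0,0,0,0],[0,-0.004,0,0,0,0,0],[0,-0.004,0,0,0,0,0],[0,0,0,0,0,0,0]]]'
python3 -m pendant '[[[0,-0.008,0,0,0,0,0],[0,-0.01,0,0,0,0,0],[0,-0.015,0,0,0,0,0],[0,-0.025,0,0,0,0,0],[0,-0.03,0,0,0,0,0],[0,-0.03,0,0,0,0,0],[0,0,0,0,0,0,0],[0,0,0,0,0,0,0]]]'
python3 - <<'E'
from h import *
a=eyes.read_camera("scene")[:,:,::-1];b=eyes.read_camera("top")[:,:,::-1]
cv2.imwrite("pics/s3f.png",a);cv2.imwrite("pics/t3f.png",b)
cv2.imwrite("pics/c3.png",np.hstack([cv2.resize(a[110:270,260:420],(400,400),interpolation=2),cv2.resize(b[110:270,240:400],(400,400),interpolation=2)]))
E
```

```text
clock: 3.83
ee_pos: [0.5794, 0.0208, 0.1464]
ee_rot: [-3.14, -0.143, -3.099]
ft_force: [1.5, -0.2, -0.9]
width: 0.011
grasp_force: 117.3
clock: 4.5
ee_pos: [0.6967, 0.0259, 0.1283]
ee_rot: [-3.141, -0.144, -3.098]
ft_force: [-1.0, -0.4, -3.5]
width: 0.0112
grasp_force: 117.4
```

View pics/c3.png

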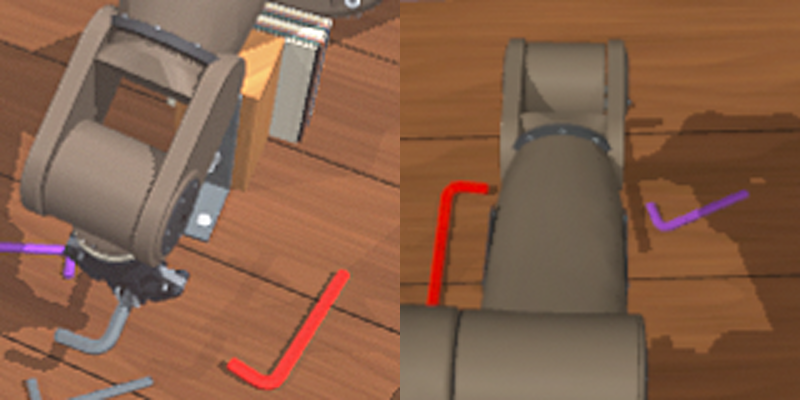

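The key is held: the bend at crop (100,345) has followed the gripper, and the socket is empty. Next I'll lift, level it and turn it 90°.

```bash
python3 -m pendant '[[[0,0,0,-0.03,0,-4.1,3.5],[0,0,0,-0.03,0,-4.1,3.5],[0,0,0,0,0,0,7],[0,0,0,0,0,0,7],[0,0,0,0,0,0,7],[0,0,0,0,0,0,7],[0,0,0,0,0,0,7],[0,0,0,0,0,0,7]]]'
python3 -m pendant '[[[0,0,0,0,0,0,7],[0,0,0,0,0,0,7],[0,0,0,0,0,0,7],[0,0,0,0,0,0,7],[0,0,0,0,0,0,7],[0,0,0,0,0,0,4],[0,0,0,0,0,0,0]]]'
cat >> h.py <<'E'
y4=np.radians(4.0); sx=np.array([np.cos(y4),np.sin(y4),0]); sy=np.array([-np.sin(y4),np.cos(y4),0]); sock=np.array([.4736,.0163,.16]); RF=RT(sy,[0,0,-1])
E
python3 - <<'E'
from h import *
print(monitor.observe()['q'])
to(sock+sx*.095+sy*.066+[0,0,.0],RF)
E
```

```text
clock: 5.27
ee_pos: [0.7013, 0.0262, 0.19]
ee_rot: [-3.135, 0.007, 2.324]
ft_force: [-1.5, 0.2, -3.3]
width: 0.0113
grasp_force: 118.0
clock: 5.85
ee_pos: [0.7014, 0.0262, 0.1899]
ee_rot: [-3.141, 0.01, 1.646]
ft_force: [-0.1, -0.0, -2.2]
width: 0.0112
grasp_force: 118.0
[-0.0534  0.658   1.4129 -0.0113  1.07   -0.1233]
shift mm [  73.0352 -132.5237   29.2642] rot deg [-0.0282  0.5667  0.3153]
```

```bash
python3 -m pendant '[[[0,0.024,-0.033,0.0095,0,0.5,0.3],[0,0.024,-0.033,0.0095,0,0,0],[0,0.025,-0.036,0.0095,0,0,0],[0,0,0,0,0,0,0],[0,0,0,0,0,0,0]]]'
python3 - <<'E'
from h import *
a=eyes.read_camera("scene")[:,:,::-1];b=eyes.read_camera("top")[:,:,::-1]
cv2.imwrite("pics/s4f.png",a);cv2.imwrite("pics/t4f.png",b)
p=monitor.observe()['ee_pos']; print(p,proj("scene",p),proj("top",p))
cv2.imwrite("pics/c4.png",np.hstack([cv2.resize(a[100:230,270:400],(400,400),interpolation=2),cv2.resize(b[140:270,240:370],(400,400),interpolation=2)]))
E
```

```text
clock: 6.27
ee_pos: [0.596, 0.0905, 0.1619]
ee_rot: [-3.14, 0.001, 1.649]
ft_force: [1.1, -0.5, -2.3]
width: 0.0109
grasp_force: 118.4
[0.5985 0.0894 0.1623] [[349.5431 198.4803]] [[287.1939 202.0582]]
```

View pics/c4.png

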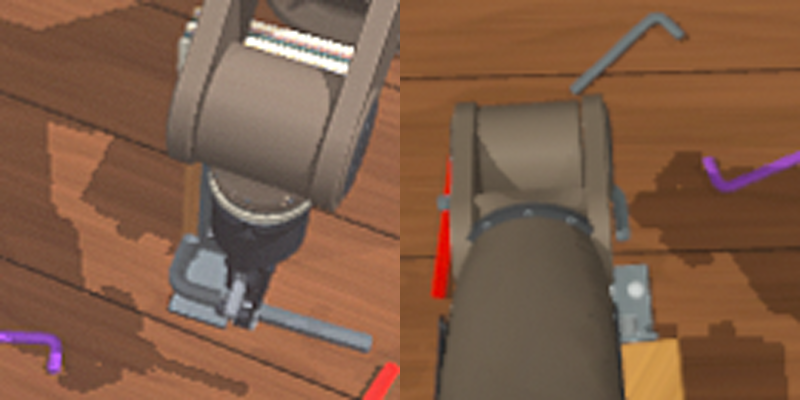

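The key is now level with its short arm towards the post. In the scene crop the bend is at (180,285), the short tip near (215,245) and the long tip at (368,343). In the top crop the short tip is at (624,238). I'll refine these from saturation values.

```bash
python3 - <<'E'
from h import *
b=cv2.cvtColor(cv2.imread("pics/t4f.png"),cv2.COLOR_BGR2HSV); a=cv2.cvtColor(cv2.imread("pics/s4f.png"),cv2.COLOR_BGR2HSV)
print("top S, u305..318"); 
for v in range(196,222): print(v,b[v,305:319,1], b[v,305:319,2])
print("top long tip S u250..258");
for v in range(201,211): print(v,b[v,250:258,1])
print("scene S V, u326..350")
for v in range(174,202): print(v,*["%d/%d"%(x[1],x[2]) for x in a[v,326:348]])
print("scene longtip")
for v in range(204,216): print(v,a[v,380:394,1])
E
```

```text
top S, u305..318
196 [ 72  72  68  45 125 153 159 162 159 159 159 161 161 159] [117 117  97  74 108 133 138 137 136 136 135 135 135 136]
197 [ 70  68  68  53 130 153 159 159 158 159 163 154 155 157] [117 117  97  72 106 133 138 138 137 138 138 139 138 138]
198 [ 68  70  70  57 134 158 164 161 162 158 161 157 157 160] [116 117  98  72 105 134 140 141 140 140 141 141 141 140]
199 [ 68  69  69  57 110 156 164 162 162 162 162 161 164 165] [117 118  96  71  95 131 140 140 140 140 140 141 140 139]
200 [ 70  71  74  63  40  76 140 163 163 159 162 162 160 163] [116 118  93  73  76 104 133 141 141 141 140 142 143 142]
201 [ 70  69  71  65  10   9  66 140 160 160 161 162 162 160] [116 118  94  74  73  86 108 135 142 142 141 142 140 139]
202 [ 69  68  70  56   6  17  14  86 144 162 160 162 163 164] [119 120  95  77  79  88  91 115 135 137 137 137 119 107]
203 [ 71  67  68  54  16  21  20  11 125 160 160 163 167 159] [122 121  97  76  81  87  90  91 122 132 132 116  98  93]
204 [ 69  69  83  48  16  21  23  19 102 155 164 163 161 157] [125 126 111  79  78  85  90  92 115 130 132 108  95  96]
205
[... 6716 characters left out ...]
0 141 140 138 139]
205 [123 127 142 149 140 145 140 141 137 139 136 137 142 141]
206 [ 10  30  94 115 125 144 146 149 145 141 140 137 138 138]
207 [ 27  34  36  31  27  86  93 124 121 143 144 141 139 137]
208 [ 19  24  21  25  29  36  32   2  20  84 118 147 143 138]
209 [ 20  19  16  21  21  21  25  28  31  44   4 149 147 137]
210 [ 23  20  20  19  19  18  19  21  24  31   9 130 149 141]
211 [ 17  11  21  24  30  25  21  21  23  30  12 142 142 141]
212 [ 82  74  42  48  14  19  21  17  26  20  49 152 145 137]
213 [151 144 130 123  80  59  44  12  31  20  76 145 139 139]
214 [140 136 140 149 146 144 121  77  48  63 135 146 141 133]
215 [132 140 137 139 136 145 147 148 150 148 145 139 140 133]
```

```bash
python3 - <<'E'
from h import *
lt,e=tri((389.5,211),(251.7,205.5)); print("longtip",lt,e)
p=monitor.observe()['ee_pos']
# gripped flat line midpoint vs tcp
d=lt-p; print("tcp->lt",d,np.linalg.norm(d),"yaw",np.degrees(np.arctan2(d[1],d[0])),"pitch",np.degrees(np.arcsin(d[2]/np.linalg.norm(d))))
for z in (.155,.16,.165):
    a=onz("top",(311.85,217.8),z); b=onz("top",(311.0,206.5),z); v=a-b
    print(z,"stip",a,"dir",np.degrees(np.arctan2(v[1],v[0])), "in stop", (a-sock)@sx,(a-sock)@sy)
bend=p-sy*.066; print("pred bend",bend,proj("scene",bend),proj("top",bend)); st=bend-sx*.055; print("pred stip",st,proj("scene",st),proj("top",st))
print("sock",proj("scene",sock),proj("top",sock))
E
```

```text
longtip [0.5903 0.1978 0.1632] 0.000453713228409062
tcp->lt [-0.0082  0.1084  0.0008] 0.10873959883229112 yaw 94.3111488662649 pitch 0.4440664675579252
0.155 stip [0.5492 0.0153 0.155 ] dir -177.0763066715262 in stop 0.07533010494893032 -0.006310547032939985
0.16 stip [0.5487 0.0153 0.16  ] dir -177.0763066715262 in stop 0.07482658422326262 -0.0062621641634956395
0.165 stip [0.5482 0.0153 0.165 ] dir -177.0763066715262 in stop 0.07432306349759506 -0.006213781294051303
pred bend [0.6031 0.0235 0.1623] [[326.1583 190.9114]] [[308.7232 200.0573]]
pred stip [0.5482 0.0197 0.1623] [[333.2485 175.4346]] [[310.3973 217.906 ]]
sock [[342.8902 156.3143]] [[312.0999 242.5395]]
```

```bash
python3 - <<'E'
from h import *
def quad(f,x0,x1,y0,y1,vmin):
    im=cv2.imread(f); hsv=cv2.cvtColor(im,cv2.COLOR_BGR2HSV)
    m=cv2.inRange(hsv,(10,110,vmin),(25,255,255)); k=np.zeros_like(m);k[y0:y1,x0:x1]=m[y0:y1,x0:x1]
    n,l,st,_=cv2.connectedComponentsWithStats(k); i=1+np.argmax(st[1:,4]); k=(l==i).astype(np.uint8)
    k=cv2.morphologyEx(np.pad(k,1)[1:-1,1:-1]*255,cv2.MORPH_CLOSE,np.ones((3,3)))
    c=cv2.findContours(k,0,1)[0]; c=max(c,key=cv2.contourArea)[:,0].astype(float)
    h=cv2.convexHull(c.astype(np.int32)); ap=cv2.approxPolyDP(h,4,True)[:,0].astype(float)
    # fit lines to contour pts near each side, push out half a pixel
    L=[];cen=c.mean(0)
    for i in range(len(ap)):
        a,b=ap[i],ap[(i+1)%len(ap)]; d=(b-a)/np.linalg.norm(b-a); nn=np.array([-d[1],d[0]])
        t=(c-a)@d; s=(c-a)@nn; P=c[(abs(s)<1.6)&(t>3)&(t<np.linalg.norm(b-a)-3)]
        vx,vy,x,y=cv2.fitLine(P.astype(np.float32),2,0,.01,.01).ravel(); n2=np.array([-vy,vx]); q=np.array([x,y])
        if (q-cen)@n2<0:n2=-n2
        L.append((n2,n2@q+.5))
    return np.array([np.linalg.solve(np.array([L[i-1][0],L[i][0]]),[L[i-1][1],L[i][1]]) for i in range(len(ap))])
T=quad("pics/top0.png",285,345,240,300,185); S=quad("pics/scene0.png",325,380,110,155,195)
print(T);print(S)
if len(T)==4==len(S):
    # match by predicted world
    W=[]
    for t in T:
        w=onz("top",t,.185); pr=proj("scene",w)[0]; s=S[np.argmin(np.linalg.norm(S-pr,axis=1))]
        P,e=tri(s,t); print(w,P,e,s-pr); W.append(w)
    W=np.array(W);c=W.mean(0); print("centre",c); 
    for i in range(4): v=W[i]-W[i-1]; print(np.linalg.norm(v),np.degrees(np.arctan2(v[1],v[0]))%90)
E
```

```text
[[329.5143 249.7924]
 [332.5982 282.9731]
 [299.6137 286.2507]
 [296.7571 252.8537]]
[[374.1591 124.7785]
 [363.5576 149.2854]
 [330.0621 139.1257]
 [341.6809 116.1442]]
[ 0.4496 -0.0348  0.185 ] [ 0.4498 -0.035   0.1831] 0.0003316524007942256 [-0.1668  0.4364]
[ 0.3525 -0.041   0.185 ] [ 0.3524 -0.0413  0.182 ] 0.00029888611127721644 [-0.1802  0.6833]
[0.3454 0.056  0.185 ] [0.345  0.0572 0.1836] 0.002393243730305957 [0.7807 0.42  ]
[0.443  0.0625 0.185 ] [0.4428 0.0636 0.182 ] 0.0020323504435674944 [0.6359 0.8182]
centre [0.3976 0.0107 0.185 ]
0.097501770611837 3.9120466447052706
0.09736324612334878 3.6856091987340562
0.09729983177338565 4.168457257156803
0.09779809055315955 3.8054948202214565
```

```bash
sed -i 's/np.radians(4.0)/np.radians(3.9)/; s/sock=np.array(\[.4736,.0163,.16\])/sock=np.array([.4734,.0159,.16])/' h.py; python3 - <<'E'
from h import *
a=cv2.cvtColor(cv2.imread("pics/s4f.png"),cv2.COLOR_BGR2HSV).astype(int)
for u in (334,336,360,365,370,375,380,384): print(u,*["%d/%d"%(x[1],x[2]) for x in a[189:218,u]])
lt,e=tri((389.5,211),(251.7,205.5))
for dz in (0,.0023):
  for ph in (-3,-1.5,0,1.5,3):
    L=lt+[0,0,dz]; d=-sy*np.cos(np.radians(ph))-np.array([0,0,np.sin(np.radians(ph))])
    P=proj("scene",[L+d*t for t in np.linspace(0,.18,60)]); print(dz,ph,np.interp([335,360,380],P[::-1,0],P[::-1,1]),"stip z",(L+d*.18)[2])
E
```

```text
334 23/165 23/166 24/161 21/120 13/100 13/114 11/116 12/107 3/82 20/114 23/169 22/164 23/166 30/159 34/120 81/107 144/183 139/167 141/161 124/136 117/98 137/158 135/166 134/162 135/163 140/167 137/167 133/163 131/161
336 24/161 23/164 22/166 23/155 15/102 14/108 13/117 11/112 8/100 3/91 18/140 27/167 22/162 24/167 29/160 27/96 127/144 141/176 137/166 135/159 116/110 131/115 139/167 138/163 136/163 137/164 138/166 137/164 135/162
360 140/180 138/175 138/177 137/184 139/181 140/177 135/181 139/178 136/176 146/175 122/173 6/132 27/142 17/149 18/143 22/125 21/84 106/132 148/172 141/168 142/171 133/171 132/170 143/170 146/168 138/166 139/162 135/159 139/154
365 136/182 137/180 140/180 136/178 135/170 138/185 138/178 140/175 136/182 139/172 140/178 145/174 96/159 36/143 24/148 19/158 25/154 26/108 58/105 141/170 145/169 141/168 140/168 138/174 136/169 139/173 137/169 143/164 141/165
370 140/171 137/170 138/183 135/181 137/182 142/174 133/172 139/182 138/176 138/175 137/182 139/169 143/176 118/158 2/128 20/139 21/145 21/145 20/128 6/84 84/115 149/161 136/158 137/160 137/167 139/165 136/165 
[... 634 characters left out ...]
21/158 19/159 30/154 14/88 80/118 146/173 136/163 138/155 136/165
0 -3 [191.6125 200.5181 207.6391] stip z 0.17260413211404677
0 -1.5 [192.4652 200.9789 207.7864] stip z 0.16789551068573402
0 0 [193.3098 201.4352 207.9324] stip z 0.16318365999031686
0 1.5 [194.1473 201.8877 208.0771] stip z 0.1584718092948997
0 3 [194.979  202.3371 208.2209] stip z 0.15376318786658696
0.0023 -3 [191.1117 200.0127 207.1297] stip z 0.17490413211404676
0.0023 -1.5 [191.9681 200.4764 207.2795] stip z 0.17019551068573402
0.0023 0 [192.8163 200.9356 207.4279] stip z 0.16548365999031686
0.0023 1.5 [193.6573 201.391  207.5749] stip z 0.1607718092948997
0.0023 3 [194.4926 201.8432 207.721 ] stip z 0.15606318786658696
```

The long tip triangulates with 0.5 mm residual and puts the TCP 71 mm from the bend. The foot confuses the short tip's height in the scene view, so I'll back off to a cleaner background.

```bash
python3 -m pendant '[[[0,0,0.035,0,0,0,0.6],[0,0,0.035,0,0,0,0],[0,0,0.02,0,0,0,0],[0,0,0,0,0,0,0],[0,0,0,0,0,0,0]]]'
python3 - <<'E'
from h import *
a=eyes.read_camera("scene")[:,:,::-1];b=eyes.read_camera("top")[:,:,::-1]
cv2.imwrite("pics/s5f.png",a);cv2.imwrite("pics/t5f.png",b)
p=monitor.observe()['ee_pos']; print(p,monitor.observe()['ee_rot'],proj("scene",p-sy*.071),proj("top",p-sy*.071))
cv2.imwrite("pics/c5.png",np.hstack([cv2.resize(a[170:250,290:370],(400,400),interpolation=0),cv2.resize(b[150:230,270:350],(400,400),interpolation=0)]))
E
```

```text
clock: 6.78
ee_pos: [0.6887, 0.0947, 0.1609]
ee_rot: [-3.141, 0.001, 1.634]
ft_force: [-1.6, 0.5, -3.6]
width: 0.0111
grasp_force: 118.7
[0.6873 0.095  0.1612] [-3.1402  0.0011  1.6337] [[311.8662 217.1917]] [[307.8769 171.5222]]
```

View pics/c5.png

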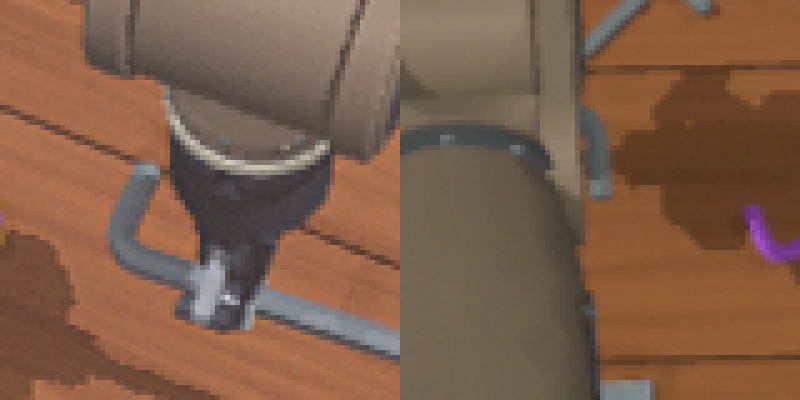

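Now clear: scene crop tip at (147,168), bend centre line near (115,252) and the long arm centred at (160,266). The top crop has the tip end at (600,195).

```bash
python3 - <<'E'
from h import *
print("camtop",ray("top",(0,0))[0],"scene",ray("scene",(0,0))[0])
a=cv2.cvtColor(cv2.imread("pics/s5f.png"),cv2.COLOR_BGR2HSV).astype(int);b=cv2.cvtColor(cv2.imread("pics/t5f.png"),cv2.COLOR_BGR2HSV).astype(int)
print("top S");[print(v,b[v,305:315,1]) for v in range(176,192)]
print("scene S/V u310..325");[print(v,*["%d/%d"%(x[1],x[2]) for x in a[v,311:325]]) for v in range(200,230)]
lt=[]
for u in (360,370,380): print(u,*["%d"%x[1] for x in a[226:256,u]])
E
```

```text
camtop [0.3988 0.0192 1.6422] scene [1.1605 0.2594 1.0536]
top S
176 [ 84  33  19  18  19  16 119 159 162 162]
177 [ 94  96  18  19  14  19  97 154 162 163]
178 [ 94 126  43  19  14  19  92 150 158 158]
179 [ 84 126  52  19  20  17  71 140 161 158]
180 [ 78 120  31  19  20  19  47 125 165 158]
181 [ 79 125  34  16  20  22  37 129 165 163]
182 [ 69 125  37  19  18  17  42 125 158 164]
183 [ 66 104  42  19  15  20  21 110 155 165]
184 [ 65 106  57  10  18  17  22 124 158 161]
185 [ 67 119  88   6  15  18  11 116 158 159]
186 [ 67 115  89  11  20  16  19 101 162 159]
187 [ 66 110 105   9  18  16  19 105 158 161]
188 [ 66 110  96   9  17  18  19  91 161 162]
189 [ 70 117 134  60  22  46  55 134 161 160]
190 [ 67 114 154 143 141 147 151 157 161 161]
191 [ 68 113 156 162 158 162 160 161 162 162]
scene S/V u310..325
200 123/118 113/102 123/102 129/136 142/158 137/162 145/162 144/158 142/153 141/156 137/160 137/169 127/150 20/63
201 138/177 136/169 128/138 110/100 108/92 123/108 123/131 129/150 130/155 132/155 143/159 135/162 130/151 44/69
202 139/173 138/174 139/178 136/169 140/138 111/119 
[... 2620 characters left out ...]
7 139/163 139/160 135/162 137/162 135/164 135/166 139/169 138/168 144/170 145/171 149/176 144/170 114/147 78/117
228 135/166 139/163 134/164 138/161 138/157 137/164 137/162 131/165 135/166 134/167 141/166 143/166 143/171 147/180
229 136/158 136/161 138/163 135/166 135/163 138/161 131/161 137/162 138/164 130/167 133/167 138/163 139/167 143/169
360 137 138 137 138 139 138 93 22 18 19 16 20 6 68 144 141 142 138 140 139 136 140 139 139 140 140 136 137 137 136
370 140 139 137 138 138 140 140 143 150 121 11 25 16 18 20 21 43 146 139 138 140 139 137 138 139 140 135 134 117 125
380 137 115 143 140 143 140 140 136 143 145 137 139 130 129 131 186 197 198 196 195 198 198 203 204 198 184 151 118 136 135
```

```bash
python3 - <<'E'
from h import *
p=monitor.observe()['ee_pos']; R=Ro.from_euler('xyz',monitor.observe()['ee_rot']).as_matrix(); print(p); print(R)
st,e=tri((319.2,203.5),(309.75,188.8)); print("stip raw",st,e)
# point on short arm, 35mm from tip: top row 180
for (us,ut) in (((315.1,212),(309.1,180)),):
    print("mid?",*tri(us,ut))
# long arm scene centre col 360: 232.1..239 ->235.3 ; 370: 235.1..242.2->238.6 : match by plane x through TCP along tool x
n=R[:,1]
for u,v in ((360,235.2),(370,238.4),(322,223.4),(318,222.1)):
    o,r=ray("scene",(u,v)); P=o+r*((p-o)@n)/(r@n); print("long",u,P,(P-p)@R[:,0])
for u,v in ((315.1,212),(318,206),(319.2,203.5)):
    o,r=ray("scene",(u,v)); q=p-.071*R[:,0]; P=o+r*((q-o)@R[:,0])/(r@R[:,0]); print("short",P,(P-p)@n)
E
```

```text
[0.6873 0.095  0.1612]
[[-0.0628  0.998  -0.0013]
 [ 0.998   0.0628 -0.0012]
 [-0.0011 -0.0014 -1.    ]]
stip raw [0.6398 0.0199 0.1495] 0.000745465711741404
mid? [0.6677 0.0213 0.1485] 0.000617675814523229
long 360 [0.6835 0.1545 0.1537] 0.05967452194973613
long 370 [0.6819 0.1807 0.1551] 0.08591270321625934
long 322 [0.69   0.052  0.1466] -0.04303949103671178
long 318 [0.6907 0.0409 0.1462] -0.05415360798416156
short [0.67   0.0227 0.1529] -0.021797920559840735
short [0.6495 0.0214 0.152 ] -0.0422760020682561
short [0.641  0.0209 0.1517] -0.05087474901680623
```

```bash
python3 -m pendant '[[[0,0.0076,-0.03,-0.0034,0,0,0],[0,0,-0.037,0,0,0,0],[0,0,-0.037,0,0,0,0],[0,0,-0.037,0,0,0,0],[0,0,0,0,0,-3.9,-0.4],[0,0,0,0,0,0,0],[0,0,0,0,0,0,0],[0,0,0,0,0,0,0]]]'
python3 - <<'E'
from h import *
a=eyes.read_camera("scene")[:,:,::-1];b=eyes.read_camera("top")[:,:,::-1]
cv2.imwrite("pics/s6f.png",a);cv2.imwrite("pics/t6f.png",b)
s=monitor.observe(); print(s['ee_pos'],s['q'])
cv2.imwrite("pics/c6.png",np.hstack([cv2.resize(a[130:210,300:380],(400,400),interpolation=0),cv2.resize(b[195:275,280:360],(400,400),interpolation=0)]))
E
```

```text
clock: 7.55
ee_pos: [0.5472, 0.0943, 0.1653]
ee_rot: [3.141, 0.067, 1.641]
ft_force: [-0.1, -0.2, -2.3]
width: 0.0116
grasp_force: 119.0
[0.5471 0.094  0.1649] [ 0.0803  0.4998  1.8192 -0.0926  0.8259  0.0738]
```

View pics/c6.png

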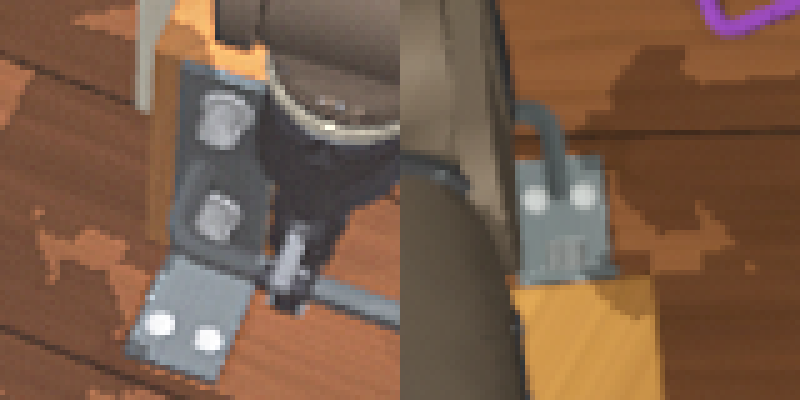

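The top crop shows the short arm ending at (560,197) with the head ahead of it at (568,250). In the scene crop the upper head is at (225,120) and the short tip near (200,168). I'll get the edges numerically.

```bash
python3 - <<'E'
from h import *
b=cv2.imread("pics/t6f.png")[:,:,::-1].astype(int).sum(2)//3; a=cv2.imread("pics/s6f.png")[:,:,::-1].astype(int).sum(2)//3
print("top u302..328");print("   ",*range(302,326))
[print(v,*b[v,302:326]) for v in range(214,254)]
print("scene u332..354",*range(332,356));[print(v,*a[v,332:356]) for v in range(144,186)]
P=[sock+sx*t for t in (-.018,0,.025,.08)]
print(proj("top",P),proj("scene",P)); print(proj("top",[sock+sx*t-[0,0,.05] for t in(-.018,0)]))
E
```

```text
top u302..328
    302 303 304 305 306 307 308 309 310 311 312 313 314 315 316 317 318 319 320 321 322 323 324 325
214 52 79 87 88 88 89 89 89 89 89 89 88 89 90 89 90 90 90 91 85 71 63 64 64
215 59 77 84 84 85 87 91 92 90 91 91 91 92 91 91 92 92 93 93 93 76 65 65 66
216 54 72 79 81 82 84 87 91 94 95 95 95 95 95 95 95 96 94 95 96 78 67 67 66
217 48 77 86 84 84 83 85 90 94 96 96 96 97 96 96 84 77 77 77 77 71 68 68 67
218 52 79 88 86 84 83 85 87 90 94 94 93 94 96 96 78 68 67 69 68 67 67 67 67
219 60 81 86 86 83 81 80 83 87 92 92 91 91 91 92 74 67 67 66 67 69 69 68 69
220 67 86 88 90 85 80 78 83 88 90 91 89 90 77 71 65 63 63 64 65 65 68 68 68
221 68 80 82 82 80 78 76 78 87 91 82 69 64 56 53 52 50 51 52 50 52 50 49 49
222 58 55 55 55 55 51 70 77 85 91 78 56 48 49 48 47 44 47 51 51 49 49 49 49
223 58 59 59 59 59 59 73 74 83 90 84 68 60 57 59 58 58 59 60 60 58 59 58 61
224 61 63 65 66 64 62 73 73 82 89 86 72 63 63 62 63 62 62 64 62 60 60 61 62
225 61 64 67 66 66 66 72 75 81 89 91 89 86 76 63 60 66 69 66 63 63 63 61 64
226 59 86 92 85 82 76 78 77 82 88 92 119 130 108 90 87 87 89 75 64 63 62 6
[... 5751 characters left out ...]
 108 103 82 67
181 95 106 120 135 139 106 84 84 95 103 109 111 112 113 114 112 110 108 106 119 139 110 87 110
182 97 109 130 161 162 151 122 99 94 78 86 98 100 109 112 113 113 113 109 128 147 119 126 144
183 104 112 137 159 158 161 162 159 137 111 101 92 81 86 100 105 106 112 113 113 109 67 95 148
184 147 135 161 157 155 156 155 159 160 163 160 136 111 103 90 78 88 97 102 99 92 89 123 171
185 182 164 159 156 155 156 154 157 157 154 158 161 162 160 134 114 100 92 80 74 88 102 146 181
[[312.7814 248.5613]
 [312.2338 242.6026]
 [311.4763 234.3605]
 [309.8225 216.3655]] [[344.8944 151.6336]
 [342.7888 156.2169]
 [339.8094 162.7018]
 [333.0199 177.48  ]]
[[312.7475 249.1782]
 [312.2177 243.4116]]
```

```bash
python3 -m pendant '[[[0,0,-0.01,0,0,0,0],[0,0,-0.01,0,0,0,0],[0,0,0,0,0,0,0],[0,0,0,0,0,0,0]]]'
python3 -m pendant '[[[0,0,-0.0015,0,0,0,0],[0,0,-0.0015,0,0,0,0],[0,0,0,0,0,0,0]]]'
python3 -m pendant '[[[0,0,-0.0015,0,0,0,0],[0,0,-0.001,0,0,0,0],[0,0,0,0,0,0,0]]]'
python3 -m pendant '[[[0,0,-0.001,0,0,0,0],[0,0,-0.001,0,0,0,0],[0,0,0,0,0,0,0]]]'
```

```text
clock: 7.98
ee_pos: [0.5259, 0.0927, 0.1651]
ee_rot: [-3.141, 0.069, 1.641]
ft_force: [0.8, 0.9, -2.6]
width: 0.0117
grasp_force: 118.9
clock: 8.23
ee_pos: [0.5234, 0.0926, 0.165]
ee_rot: [-3.141, 0.069, 1.641]
ft_force: [-0.6, 0.4, -2.9]
width: 0.0113
grasp_force: 118.9
clock: 8.48
ee_pos: [0.5208, 0.0924, 0.1649]
ee_rot: [-3.141, 0.069, 1.641]
ft_force: [0.1, 0.2, -2.7]
width: 0.0113
grasp_force: 118.9
clock: 8.73
ee_pos: [0.5191, 0.0924, 0.165]
ee_rot: [-3.141, 0.069, 1.641]
ft_force: [1.4, 0.7, -2.2]
width: 0.0115
grasp_force: 118.9
```

```bash
for i in 1 2 3; do python3 -m pendant '[[[0,0,-0.001,0,0,0,0],[0,0,-0.001,0,0,0,0],[0,0,0,0,0,0,0]]]' | grep -E "pos|ft"; done; python3 - <<'E'
from h import *
s=monitor.observe(); print(s['ft_force'],s['torque'],s['ee_rot'])
E
```

```text
ee_pos: [0.5182, 0.0925, 0.1654]
ft_force: [5.9, 3.5, -3.4]
ee_pos: [0.5174, 0.0926, 0.1657]
ft_force: [11.6, 5.5, -5.5]
ee_pos: [0.5153, 0.0921, 0.1657]
ft_force: [1.9, -8.0, -5.2]
[ 1.9274 -8.013  -5.1685] [-1.027  -0.2919  0.3966] [3.1365 0.0696 1.6424]
```

```bash
for i in 1 2 ; do python3 -m pendant '[[[0,-0.0005,-0.001,0,0,0,0],[0,-0.0003,-0.001,0,0,0,0],[0,0,0,0,0,0,0]]]' | grep -E "pos|ft"; python3 -c "
from h import *
s=monitor.observe(); print(s['torque'],s['ee_rot'])"; done
```

```text
ee_pos: [0.5109, 0.0907, 0.1649]
ft_force: [1.1, -3.4, -5.1]
[-0.2884 -0.4015  0.2857] [-3.1406  0.0695  1.6409]
ee_pos: [0.5088, 0.0901, 0.165]
ft_force: [1.0, -0.4, -4.7]
[ 0.1762 -0.1892  0.0825] [-3.1403  0.0689  1.6404]
```

```bash
for i in 1 2 3 4; do python3 -m pendant '[[[0,0,-0.001,0,0,0,0],[0,0,-0.001,0,0,0,0],[0,0,0,0,0,0,0]]]' | grep -E "pos|ft";  done; python3 -c "
from h import *
s=monitor.observe(); print(s['torque'],s['ee_rot'])"
```

```text
ee_pos: [0.5069, 0.0899, 0.1651]
ft_force: [1.6, -0.7, -5.4]
ee_pos: [0.5058, 0.09, 0.1653]
ft_force: [5.2, 2.0, -7.1]
ee_pos: [0.5051, 0.0902, 0.1657]
ft_force: [10.5, 5.4, -8.3]
ee_pos: [0.5045, 0.0905, 0.1661]
ft_force: [17.2, 8.7, -7.8]
[ 1.9175 -2.7815  1.0193] [3.1331 0.0681 1.6415]
```

```bash
python3 -m pendant '[[[0,0,0.003,0,0,0,0],[0,0,0.002,0,0,0,0],[0,0,0,0,0,0,0]]]' | grep -E "pos|ft"; python3 -m pendant '[[[0.5,0,0,0,0,0,0],[0.5,0,0,0,0,0,0],[0.5,0,0,0,0,0,0],[0.5,0,0,0,0,0,0],[0.5,0,0,0,0,0,0],[0.5,0,0,0,0,0,0]]]';python3 -m pendant '[[[0.5,0,0,-0.02,0,0,0],[0.5,0,0,-0.03,0,0,0],[0.5,0,0,-0.03,0,3.9,0],[0.5,0,0,0,0,0,0],[0.5,0,0,0,0,0,0]]]'
python3 - <<'E'
from h import *
a=eyes.read_camera("scene")[:,:,::-1];b=eyes.read_camera("top")[:,:,::-1]
cv2.imwrite("pics/s7f.png",a);cv2.imwrite("pics/t7f.png",b)
cv2.imwrite("pics/c7.png",np.hstack([cv2.resize(a[110:230,300:420],(400,400),interpolation=0),cv2.resize(b[180:270,240:330],(400,400),interpolation=0)]))
E
```

```text
ee_pos: [0.5062, 0.0899, 0.165]
ft_force: [2.4, 0.4, -5.9]
clock: 11.73
ee_pos: [0.5061, 0.0898, 0.1652]
ee_rot: [-3.141, 0.069, 1.641]
ft_force: [-0.6, 0.1, -0.4]
width: 0.0427
grasp_force: 0.0
clock: 12.15
ee_pos: [0.5062, 0.095, 0.2462]
ee_rot: [3.139, 0.001, 1.64]
ft_force: [-0.2, 1.0, -0.2]
width: 0.0424
grasp_force: 0.0
```

View pics/c7.png

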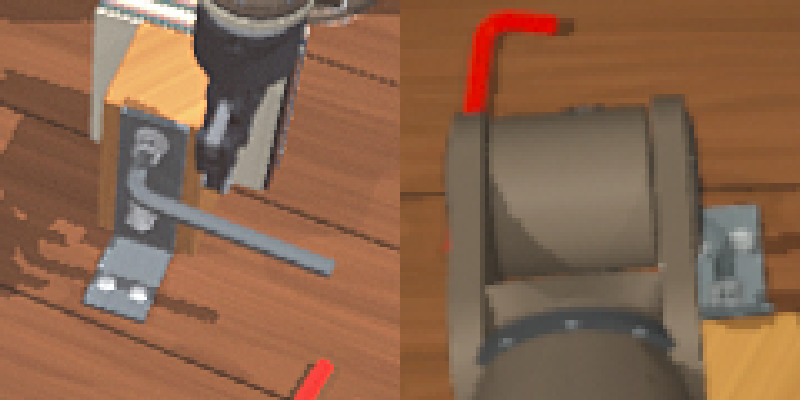

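The key is in the socket: the scene crop shows the bend at (138,190) and the long arm out to its tip at (330,267). Next I'll seat it by pushing on the bend, in line with the short arm, with shut fingers.

```bash
python3 -m pendant '[[[0,-0.0255,0.018,0,0,0,0],[0,-0.0255,0.018,0,0,0,0],[0,-0.026,0.018,0,0,0,0],[0,0,0,0.04,0,0,0],[0,0,0,0.04,0,0,0],[0,0,0,0,0,0,0],[0,0,0,0,0,0,0],[0,0,0,0,0,0,0]]]' | grep -E "pos|ft|width"
python3 -m pendant '[[[0,0,-0.01,0,0,0,0],[0,0,-0.01,0,0,0,0],[0,0,-0.004,0,0,0,0],[0,0,0,0,0,0,0]]]'| grep -E "pos|ft|width"
for i in 1 2 3; do python3 -m pendant '[[[0,0,-0.002,0,0,0,0],[0,0,-0.001,0,0,0,0],[0,0,0,0,0,0,0]]]' | grep -E "pos|ft";  done
```

```text
ee_pos: [0.5654, 0.0224, 0.1659]
ft_force: [0.6, -1.0, 0.4]
width: 0.0001
ee_pos: [0.54, 0.0206, 0.1661]
ft_force: [-0.4, -0.6, 0.0]
width: 0.0002
ee_pos: [0.538, 0.0202, 0.1652]
ft_force: [-0.5, -1.3, -0.2]
ee_pos: [0.5349, 0.0201, 0.1649]
ft_force: [-0.6, 1.0, -0.0]
ee_pos: [0.5328, 0.0198, 0.1652]
ft_force: [4.5, 0.1, -0.3]
```

```bash
for i in 1 2 3 4; do python3 -m pendant '[[[0,0,-0.001,0,0,0,0],[0,0,-0.0005,0,0,0,0],[0,0,0,0,0,0,0]]]' | grep -E "pos|ft";  done
```

```text
ee_pos: [0.5325, 0.0197, 0.1656]
ft_force: [10.4, -0.2, -0.4]
ee_pos: [0.5322, 0.0195, 0.1661]
ft_force: [14.4, 0.1, -0.1]
ee_pos: [0.5318, 0.0193, 0.1665]
ft_force: [20.4, 0.8, -0.6]
ee_pos: [0.5315, 0.0192, 0.1669]
ft_force: [24.8, 2.3, 0.6]
```

```bash
python3 -m pendant '[[[0,0,0.01,0,0,0,0],[0,0,0.025,0,0,0,0],[0,0,0,-0.03,0,0,0],[0,0,0,-0.03,0,0,0],[0,0,0,0,0,0,0]]]' | grep -E "pos|ft"
python3 -m pendant '[[[0,0.035,-0.0105,0,0,0,0],[0,0.035,-0.0105,0,0,0,0],[0,0.035,-0.0105,0,0,0,0],[0,0.035,-0.0105,0,0,0,0],[0,0.02,-0.006,0,0,0,0],[0,0,0,0,0,0,0],[0,0,0,0,0,0,0]]]' | grep -E "pos|rot|ft"
python3 - <<'E'
from h import *
a=eyes.read_camera("scene")[:,:,::-1];b=eyes.read_camera("top")[:,:,::-1]
cv2.imwrite("pics/s8f.png",a);cv2.imwrite("pics/t8f.png",b)
to([.4999,.179,.2],RF)
h=cv2.cvtColor(np.ascontiguousarray(a),cv2.COLOR_BGR2HSV).astype(int); print(*["%d"%h[v,390,1] for v in range(180,200)]);
[print(v,h[v,392:404,1]) for v in range(184,198)]
h=cv2.cvtColor(np.ascontiguousarray(b),cv2.COLOR_BGR2HSV).astype(int);[print(v,h[v,236:262,1]) for v in range(224,242)]
print(proj("top",[.4988,.196,.15]),proj("scene",[.4988,.196,.15]))
E
```

```text
ee_pos: [0.5626, 0.0219, 0.2293]
ft_force: [-0.1, -0.6, 0.6]
ee_pos: [0.5013, 0.179, 0.2245]
ee_rot: [-3.14, 0.001, 1.643]
ft_force: [0.6, -0.6, 0.7]
shift mm [ 1.4362 -2.009  24.5678] rot deg [-0.0775  0.0786  0.0963]
134 136 145 144 88 28 28 24 24 28 75 140 141 134 137 128 138 140 144 144
184 [143 149 145 149 146 141 138 137 138 133 143 141]
185 [ 90 110 124 144 150 147 144 141 139 138 138 133]
186 [ 35  34  16  92 125 133 144 149 140 141 140 138]
187 [ 24  28  33  29   9  43  85 124 147 143 141 142]
188 [ 18  21  24  25  28  36  35  28 139 142 138 138]
189 [ 27  22  19  19  23  27  36   7 121 143 138 137]
190 [ 17  28  29  23  19  22  30   7 131 144 137 131]
191 [ 86  48   7  27  28  31  19  67 157 141 138 142]
192 [141 125  81  75  42  21  47 127 144 143 140 141]
193 [136 140 146 145 122  88 120 146 136 138 134 140]
194 [135 138 136 142 143 141 141 138 141 137 137 138]
195 [136 142 141 139 135 136 134 137 133 137 139 137]
196 [132 132 132 136 137 140 133 135 135 136 139 134]
197 [137 141 137 133 133 135 135 132 134 137 132 136]
224 [63 65 63 64 62 62 62 64 63 64 63 63 62 63 63 62
[... 821 characters left out ...]
69 67 69 68 68 68 68 68 69 68 68 70 72 69 69 70 70 69
 71 74]
235 [68 68 67 69 67 69 66 68 68 68 71 69 70 70 70 70 70 68 68 73 71 69 68 72
 70 71]
236 [68 67 68 68 70 68 68 69 67 68 72 70 70 70 70 73 70 72 71 71 71 70 73 69
 70 68]
237 [69 67 67 69 70 70 68 67 68 70 69 72 71 70 69 69 71 73 70 68 72 73 71 72
 73 71]
238 [70 71 71 70 68 70 68 73 71 70 67 71 72 70 72 68 70 70 71 69 70 71 72 70
 71 68]
239 [69 71 71 73 72 68 67 69 69 70 69 70 73 71 72 68 71 71 75 70 72 72 71 68
 69 73]
240 [73 69 70 69 71 73 71 70 70 69 70 66 72 71 71 70 72 74 71 71 69 70 71 70
 69 70]
241 [73 71 71 69 69 75 70 70 71 70 67 72 73 72 73 72 74 73 71 67 70 71 69 70
 68 65]
[[252.9316 235.8453]] [[399.5057 187.3513]]
```

The lever tip shows at scene pixel (399,190), about 0.11 rad below level, which fits the play plus droop. Going down onto it.

```bash
python3 -m pendant '[[[0,0.001,-0.002,0.02,0,0,0],[0,0,0,0.02,0,0,0],[0,0,0,0,0,-6,0],[0,0,0,0,0,0,0]]]' | grep -E "pos|rot|ft"
for i in 1 2 3 4; do python3 -m pendant '[[[0,0,0,0.004,0,0,0],[0,0,0,0,0,0,0]]]' | grep -E "pos|ft"; done
```

```text
ee_pos: [0.5001, 0.1781, 0.1838]
ee_rot: [-3.139, 0.112, 1.64]
ft_force: [0.1, 0.9, 0.5]
ee_pos: [0.5, 0.1782, 0.1804]
ft_force: [0.0, 0.1, -1.0]
ee_pos: [0.4999, 0.1776, 0.1765]
ft_force: [0.6, 0.6, 0.2]
ee_pos: [0.4999, 0.1774, 0.1724]
ft_force: [-0.3, -0.0, 0.6]
ee_pos: [0.4998, 0.1772, 0.1683]
ft_force: [-0.2, -0.6, 0.2]
```

```bash
for i in 1 2 3 4 5 6; do python3 -m pendant '[[[0,0.0005,0,0.0028,0,-1,0],[0,0.0005,0,0.0028,0,-1,0],[0,0,0,0,0,0,0]]]' | grep -E "pos|rot|ft"; done
```

```text
ee_pos: [0.4998, 0.1779, 0.1627]
ee_rot: [-3.14, 0.143, 1.641]
ft_force: [-0.6, -0.7, 1.6]
ee_pos: [0.4998, 0.178, 0.1571]
ee_rot: [-3.14, 0.178, 1.641]
ft_force: [-0.6, -2.2, 3.9]
ee_pos: [0.4997, 0.1779, 0.1513]
ee_rot: [-3.14, 0.212, 1.641]
ft_force: [-0.1, -1.3, 4.3]
ee_pos: [0.4997, 0.1776, 0.1456]
ee_rot: [-3.14, 0.247, 1.641]
ft_force: [0.2, -2.1, 4.1]
ee_pos: [0.4997, 0.1772, 0.1399]
ee_rot: [-3.14, 0.282, 1.641]
ft_force: [-0.9, -2.8, 5.0]
ee_pos: [0.4998, 0.1765, 0.1343]
ee_rot: [-3.14, 0.317, 1.642]
ft_force: [-0.5, -0.9, 4.5]
```

```bash
for i in 1 2 3 4 5 6; do python3 -m pendant '[[[0,0.0005,0,0.0028,0,-1,0],[0,0.0005,0,0.0028,0,-1,0],[0,0,0,0,0,0,0]]]' | grep -E "pos|ft"; done; python3 - <<'E'
from h import *
s=monitor.observe(); print(s['q'],s['ee_rot'])
cv2.imwrite("pics/s9f.png",eyes.read_camera("scene")[:,:,::-1])
E
```

```text
ee_pos: [0.4999, 0.1757, 0.1287]
ft_force: [0.4, -0.9, 3.9]
ee_pos: [0.4999, 0.1747, 0.1232]
ft_force: [-0.4, -0.8, 4.7]
ee_pos: [0.5001, 0.1734, 0.1177]
ft_force: [-0.8, -1.4, 4.8]
ee_pos: [0.5002, 0.172, 0.1123]
ft_force: [-0.3, -0.5, 4.8]
ee_pos: [0.5003, 0.1704, 0.1069]
ft_force: [-1.0, -0.6, 4.8]
ee_pos: [0.5004, 0.1686, 0.1016]
ft_force: [-0.5, -0.5, 5.0]
[ 0.4112  0.6538  1.8528 -0.6281  0.9314  0.7982] [-3.1398  0.5246  1.6416]
```

```bash
for i in 1 2 3 4 5 6; do python3 -m pendant '[[[0,0.0005,0,0.0028,0,-1,0],[0,0,0,0,0,0,0]]]' | grep -E "pos|ft"; done
```

```text
ee_pos: [0.5006, 0.1677, 0.0991]
ft_force: [-0.8, -0.7, 4.7]
ee_pos: [0.5006, 0.1667, 0.0963]
ft_force: [-1.2, -0.7, 5.2]
ee_pos: [0.5007, 0.1656, 0.0938]
ft_force: [-0.7, -0.2, 5.5]
ee_pos: [0.5009, 0.1645, 0.0914]
ft_force: [-0.6, 1.0, 8.3]
ee_pos: [0.5011, 0.1634, 0.089]
ft_force: [-1.7, 1.2, 11.5]
ee_pos: [0.5013, 0.1623, 0.0867]
ft_force: [-1.2, 2.4, 14.3]
```

The force climbs from 5 to 14 N over about 3°, so the screw has come up against its end. Backing off now.

```bash
python3 -m pendant '[[[0,0,0,-0.004,0,0,0],[0,0,0,-0.01,0,0,0],[0,0,0,-0.03,0,0,0],[0,0,0,-0.03,0,5,0],[0,0,0,-0.03,0,7,0],[0,0,0,-0.03,0,7,0],[0,0,0,0,0,7,0],[0,0,0,0,0,7,0]]]' | grep -E "pos|rot|ft"
python3 -m pendant '[[[0,0.04,0,0,0,0,0],[0,0.04,0,0,0,0,0],[0,0.04,0,0,0,0,0],[0,0,0,0,0,0,0],[0,0,0,0,0,0,0]]]' | grep -E "pos|rot|ft"
python3 - <<'E'
from h import *
a=eyes.read_camera("scene")[:,:,::-1];b=eyes.read_camera("top")[:,:,::-1]
cv2.imwrite("pics/s10f.png",a);cv2.imwrite("pics/t10f.png",b)
cv2.imwrite("pics/c10.png",np.hstack([cv2.resize(a[100:260,280:440],(400,400),interpolation=0),cv2.resize(b[150:310,230:390],(400,400),interpolation=0)]))
E
```

```text
ee_pos: [0.497, 0.2348, 0.2016]
ee_rot: [3.135, 0.045, 1.642]
ft_force: [-0.8, 0.8, -1.9]
ee_pos: [0.4872, 0.3544, 0.1922]
ee_rot: [-3.141, 0.052, 1.644]
ft_force: [-0.5, -0.1, -0.1]
```

View pics/c10.png

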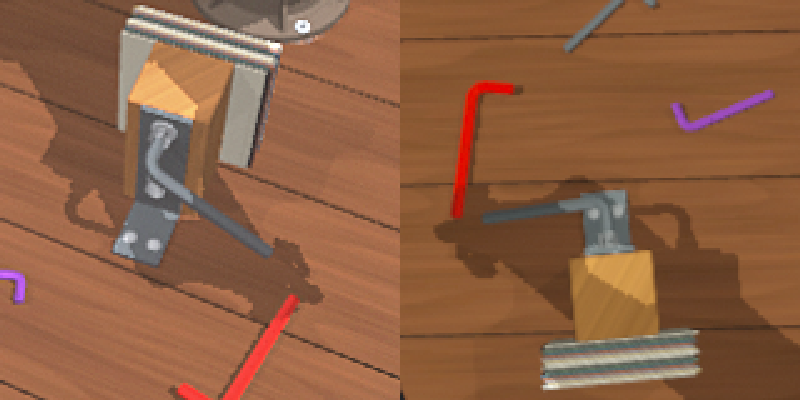

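The key hangs in the socket with the lever down to the side. The long tip is at scene crop (268,252) and top crop (485,218), and the neighbouring things look unmoved. Checking the angle and depth.

```bash
python3 - <<'E'
from h import *
S=lambda x,y:(280+x/2.5-.5,100+y/2.5-.5)
T=lambda x,y:(230+(x-400)/2.5-.5,150+y/2.5-.5)
lt,e=tri(S(267,252),T(486,218)); d=lt-sock; print(lt,e,"stop x,y,z",d@sx,d@sy,d[2]+.0023,"angle",np.arctan2(-(d[2]+.0023),d@sy),np.hypot(d@sy,d[2]+.0023))
import cv2
h=cv2.cvtColor(cv2.imread("pics/t10f.png"),cv2.COLOR_BGR2GRAY).astype(int)
print("top rows 222..240, cols 300..316");[print(v,h[v,300:318]) for v in range(222,240)]
print("pred bend home",proj("top",[sock+sx*(.04+k) for k in(-.007,0,.007)]))
E
```

```text
[0.5005 0.1706 0.0703] 0.0005242794812723816 stop x,y,z 0.03754379420736475 0.15245017779678835 -0.08735545671922684 angle 0.5203373588658247 0.17570438961191917
top rows 222..240, cols 300..316
222 [53 52 49 48 47 57 57 62 74 76 75 74 73 72 70 70 70 70]
223 [64 64 64 65 64 64 64 64 67 85 92 91 92 92 90 90 90 89]
224 [68 70 70 69 70 71 69 69 70 76 78 92 98 98 96 96 96 96]
225 [ 70  70  71  72  71  71  71  72  72  73  71  77  94 101  99  90  88  91]
226 [ 74  74  75  74  75  68  67  64  72  77  84 101 118 127 131 132 127 126]
227 [ 75  75 100  97  94  90  87  87  88  89  92  97 122 131 131 135 134 135]
228 [ 72  70  90  95  98  99  99 102  94  94  94  92 102 123 129 131 133 134]
229 [ 93  99 104 106 107 108 109 111 107 109  98  83  89 101 104 125 133 134]
230 [109 111 111 111 114 114 113 114 114 117 114  99  86  89  93 103 126 135]
231 [115 117 117 117 119 119 119 114 114 117 120 117 101  87  90 104 122 145]
232 [120 120 119 120 120 120 119 115 111 113 119 122 118  91 105 132 144 155]
233 [114 106 102  99 104 108 122 143 136 115 112 121 123 100 106 142 159 162]
234 [ 86  78  73  86 109 132 150 161 161 130 112 122 126 109  99 141 160 166]
235 [ 70  66  56  84 108 140 157 165 167 137 108 122 130 113  91 138 158 166]
236 [ 71  68  62  92  99 129 152 163 158 123 104 122 129 120  92 113 134 140]
237 [ 73  70  69  93  96 102 120 136 122 103 102 121 129 120  95  94 104 105]
238 [ 76  72  72  93  96  94  96 102  96  96 102 118 128 127  97  89  95  96]
239 [ 74  71  68  94  98  94  94  95  93  95 101 119 128 130 100  87  94  96]
pred bend home [[311.2347 231.7313]
 [311.0235 229.4341]
 [310.8127 227.1399]]
```

```bash
python3 -c "
from rig import robot,monitor
print(monitor.observe()['clock']); print(robot.hand_in())"
```

```text
22.3333
the job is handed in; nothing more can be done
None
```

I handed the job in at 22.3 s; no verdict came back. I turned the key end for end, pushed its short arm to the bottom of the upper socket and pressed the lever down until the force climbed from 5 to 14 N; the cameras suggest about 0.4 rad of turn. I left the key in the screw, robot clear, with nothing else visibly moved.

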